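# Push out a stuck water-filter cartridge and reset the filter reminder

### The arm

A 6-joint arm with a two-finger parallel gripper is mounted at the origin on a cart in front of the work surface, level with it; the furniture and walls round the work are solid. World frame = base frame: x ahead of the robot, y to its left, z up, the work surface at z = 0. Lengths are in mm, angles in rad, forces in N, time in s.
With the tool pointing down it reaches from about 300 to 775 mm from the base axis. Payload 14.6 kg.
Tool frame: the origin (TCP) lies on the centre line of the jaws, within the pads' length; the fingertips stand 19 mm ahead of it and the grasp point (between the pads) is the TCP (bot.tip_reach is the distance from the TCP to the fingertips, in mm); z points along the fingers, y is the line along which they close (so a half turn about z gives the same grasp; the last joint's range is limited). The gripper opens to 85 mm and grips with 20 to 120 N. Pads are 22 mm wide; open, the fingers measure 114 mm over their backs; the gripper's body (76 mm by 85 mm) begins 54 mm behind the grasp point. The pads swing forward as they close: fully open they stand 13 mm farther back than shut.
Start: joints at [-1.249, 0.3, 1.521, -0, 1.321, -0.067], TCP at [208.485, -508.943, 250.281] pointing down, gripper open.
Joint ranges: [-3.03, 3.03], [-0.79, 2.21], [0.23, 2.52], [-1.04, 4.18], [0, 3.07], [-2.55, 2.55]. Speed limits (rad/s): [2.22, 2.22, 2.57, 3.14, 3.14, 3.14].

### API

Orientations are given as a unit quaternion [w, x, y, z].
In Python, from rig import bot gives the robot as it stands. Calls block until the motion is done:
- bot.move_to(position, orientation): joint-space move of the TCP to a pose.
- bot.servo_line(position, attitude=None, speed=150, until_force=None): straight line of the TCP; attitude=None keeps the orientation; speed is the mean speed in mm/s. With until_force (N) it stops when the force on the tool has changed by that much, and returns True; else False.
- bot.move_joints(angles): joint-space move.
- bot.move_gripper(opening, grip_force=None): finger opening in mm; grip_force is the grip in N (None keeps the last); returns when the fingers have stopped.
- bot.dwell(seconds).
- bot.ik(position, orientation): joint angles nearest the present ones, or None.
- bot.read_state(): the state.
- bot.read_camera(name): name is "scene" or "top" or "wrist"; returns a dict with "image" (384x512x3 uint8, blue, green, red), "depth" (384x512 float32, mm along the optical axis (not along the pixel's ray), 0 where there is no reading), "fovy" (degrees; the focal length in pixels is half the picture's height over the tangent of half this angle, whatever the lens; pixels are square), "cx", "cy" (the principal point, pixels), "k1" (the pictures are not rectified: a ray, as slopes to the right and down, at radius r is drawn at 1 + k1 r^2 times it, then the intrinsics apply), "eye" and "attitude" of the camera in the world; the wrist camera has in their place "mount" (4x4, takes a point from camera to tool coordinates, whose origin is the TCP and whose axes are the flange's). Camera axes: x right, y down, z forward; pixel columns grow to the right and rows downward; lengths in mm; the calibration is good to about 2 mm. A picture is of the moment at which its call begins: read the wrist's pose just before it.
A pose or a line that the arm cannot do raises bot.MotionError and nothing moves.
- bot.finish_job(): hands the job in; it is judged then, once.
The state is a dict: "clock": time; "joint_positions": joint angles; "qvel": joint speeds; "effort": joint torques, N m; "ee_pos": TCP position; "tool_rot": TCP orientation; "ft_force": force on the tool from outside, world axes, zero at the start; "moment": the same for the moment, N m; "grip_width": finger opening in mm; "grip_force": force on a finger pad.
Only numpy, scipy, OpenCV 4.12 (cv2) and the standard library are available. Lean on these libraries where they do the work, as an engineer would, in place of code of your own. Each camera call takes 0.05 s, during which the arm holds its last target. There are 200 camera calls.

### The job

The used cartridge is stuck in the sleeve of the water-filter unit: take the wooden push rod from its stand, push the cartridge right out through the far end of the sleeve with it, and then press the recessed reset button all the way in with the tip of the rod and let it spring back. Lay the rod back in its stand the way it was, and put the used cartridge into the white bowl, which stays upright. Leave the water glass and the kitchen timer where they are.

Things in the scene. Friction and masses are not known exactly. Their poses are not given: they have to be found in the camera images.
- filter_unit: white countertop water-filter housing, fixed, 50 deep (x) x 160 wide (y) x 87 high (z), grey top. Origin: centre of its footprint, on the worktop; x points from the front (robot's side) to the back, y to its left, z up; front face at x = -25 mm, back face at +25. A square sleeve runs through it along x at y = +35; the reset button's hole is in the front face at y = -45, under a small dark display
- sleeve_in (a point): centre of the sleeve's near mouth in the front face, a steel-rimmed square opening; the sleeve is 34 x 34 mm inside, 50 mm long, its axis level at height 55. Axes are those of the unit
- sleeve_out (a point): centre of the sleeve's far mouth in the back face, 50 mm along the unit's x from the near mouth; axes of the unit. Beyond it a narrow steel ledge (24 mm wide, so fingers pass beside it; top at height 35, 3 mm below the sleeve's floor) carries what comes out; it runs straight on for 77 mm to an end lip 8 mm high
- button_face (a point): centre of the reset button's round grey face, 14 mm across, recessed 8 mm behind the front face in a 16 mm hole; moves with the button
- reset_button (a joint): travel of the reset button along the unit's x, 0 = out, 0.005 m = all the way in; its spring needs 1.5 N to start and 4 N at the end, and returns it
- cartridge: used filter cartridge, a grey block with dark bands, 40 (x) x 30 (y) x 30 (z) mm, 50 g; origin at the centre of its underside. It starts inside the sleeve, x along the sleeve, its near end 3 to 7 mm inside the near mouth, held by a rubber clip: takes some 4 to 12 N to push
- rod: plain wooden push rod, loose, 162 mm long, 70 g. Origin on its axis in the square handle, near the centre of mass: the place to grip; x points to the tip. Handle 22 x 22 mm from x = -60 to +10, round shank 12 mm across to x = +86, thin tip 8 mm across to x = +102. It starts lying level in its stand, axis 45 mm above the worktop
- rod_tip (a point): centre of the rod's flat thin end, 102 mm from the rod's origin along its x
- rod_stand: wooden stand of the rod, fixed: 140 x 60 mm base, 6 mm thick, two forked posts up to 56 high, 12 thick, open upward. Origin on the worktop; x along the rod to its tip. Posts at x = -45 (handle; slot 30 wide at its floor, height 34) and +65 (shank; slot 22 wide, floor at 39); the handle is free to grip between them. A rod in place has its origin at x = 0, y = 0, z = 45 mm, x along the stand's
- waste_bowl: white round bowl, loose, 130 mm across the rim, 45 mm high; origin at the centre of its underside
- glass: bystander: water glass, 78 mm across, 87 high, behind the unit; origin under its centre
- timer: bystander: dome-shaped kitchen timer, 69 mm across, 68 high, behind the unit; origin under its centre

How it is judged (in metres and radians):
On the way, in this order (a step that is already met when the one before it is completed fails the run):
1. the cartridge is wholly out of the sleeve's far end, with the rod's tip near or past that end inside the sleeve's line (x of cartridge in the frame of sleeve_out above 0.0195 m and x of rod_tip in the frame of sleeve_out above -0.015 m and y of rod_tip in the frame of sleeve_out between -0.018 and 0.018 m and z of rod_tip in the frame of sleeve_out between -0.022 and 0.018 m), for 0.05 s.
2. the reset button is pressed in with the rod's tip (value of joint reset_button above 0.0035 m and distance between rod_tip and button_face below 0.009 m), for 0.05 s.
At the end, for the whole second after the job is handed in: The cartridge lies still in the white bowl (within 60 mm of its centre, touching it), the bowl stands upright on the worktop, the reset button is out again, and the rod lies still and level in both forks of its stand, tip the same way as at the start, within about 20 mm of its place along the stand (value of joint reset_button below 0.001 m and horizontal distance between cartridge and waste_bowl below 0.06 m and height (world z) of cartridge below 0.06 m and contact force between cartridge and waste_bowl above 0.1 N and linear speed of each of cartridge, rod below 0.02 m/s and angle between waste_bowl's own z axis and vertical below 0.15 rad and height (world z) of waste_bowl below 0.01 m and x of rod in the frame of rod_stand between -0.02 and 0.02 m and horizontal distance between rod and rod_stand below 0.022 m and z of rod in the frame of rod_stand between 0.04 and 0.05 m and angle between the x axis of rod and the x axis of rod_stand, either way round below 0.12 rad and x of rod_tip in the frame of rod_stand above 0.07 m).
It fails at once if the glass or the timer is moved more than 40 mm (distance of any of glass, timer from where it was at the start of the episode above 0.04 m).
It also fails if it takes over 59 s, if anything falls off the work surface, if the arm or the gripper's body presses on something with over 40 N, if the wrist force passes 120 N, or if a joint passes its speed limit or range.

## Working session

There is one attempt and no reset: what is moved stays moved. The work goes in short steps, each a Python script; the robot and the scene stay as the last script left them, time stands still between calls to the robot, and variables do not carry over. Pictures are saved under pics/ and viewed, at most 10 in all, crops included, and the job is handed in when it is done.

```bash
ls; mkdir -p pics
cat > h.py <<'E'
import numpy as np, cv2
from scipy.spatial.transform import Rotation as R
from rig import bot
def rot(q): q=np.array(q); return R.from_quat([q[1],q[2],q[3],q[0]]).as_matrix()
def quat(M): q=R.from_matrix(M).as_quat(); return [q[3],q[0],q[1],q[2]]
def cloud(c,st=None):
    h,w=c["depth"].shape; f=h/2/np.tan(np.radians(c["fovy"])/2)
    K=np.array([[f,0,c["cx"]],[0,f,c["cy"]],[0,0,1.]])
    u,v=np.meshgrid(np.arange(w),np.arange(h))
    p=cv2.undistortPoints(np.stack([u,v],-1).reshape(-1,1,2).astype(float),K,np.array([c["k1"],0,0,0.])).reshape(h,w,2)
    P=np.dstack([p,np.ones((h,w))])*c["depth"][...,None]
    if "eye" in c: A=rot(c["attitude"]); o=np.array(c["eye"])
    else:
        T=np.array(c["mount"]); A0=rot(st["tool_rot"]); A=A0@T[:3,:3]; o=A0@T[:3,3]+np.array(st["ee_pos"])
    W=P@A.T+o; W[c["depth"]<=0]=np.nan
    return W
E
python3 - <<'E'
from h import *
for n in ("scene","top"):
    st=bot.read_state(); c=bot.read_camera(n); W=cloud(c,st); np.save(n+".npy",W); np.save(n+"_img.npy",c["image"])
    cv2.imwrite(f"pics/{n}0.png",cv2.resize(c["image"],(800,600),interpolation=cv2.INTER_CUBIC))
    print(n,c["eye"],c["attitude"],c["fovy"],c["k1"])
E
```

```text
pics
scene [-31.93969204 665.02992171 537.24674151] [ 0.18623926 -0.31506659  0.8005672  -0.47448935] 47.84991083591906 -0.06594698080960823
top [412.51963289  33.15755525 904.39597782] [-0.06433957  0.71234878 -0.69618742  0.06117768] 56.864463344497096 -0.06772191486751146
```

View pics/scene0.png

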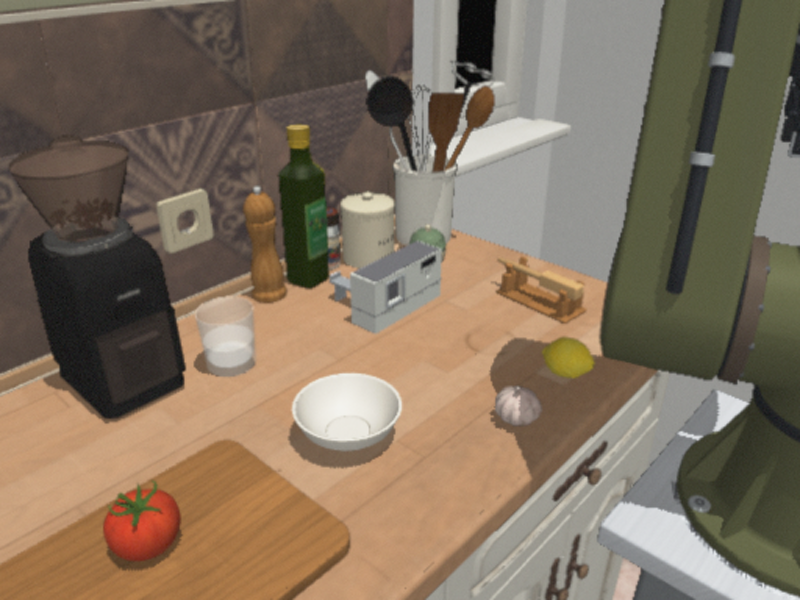

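View pics/top0.png

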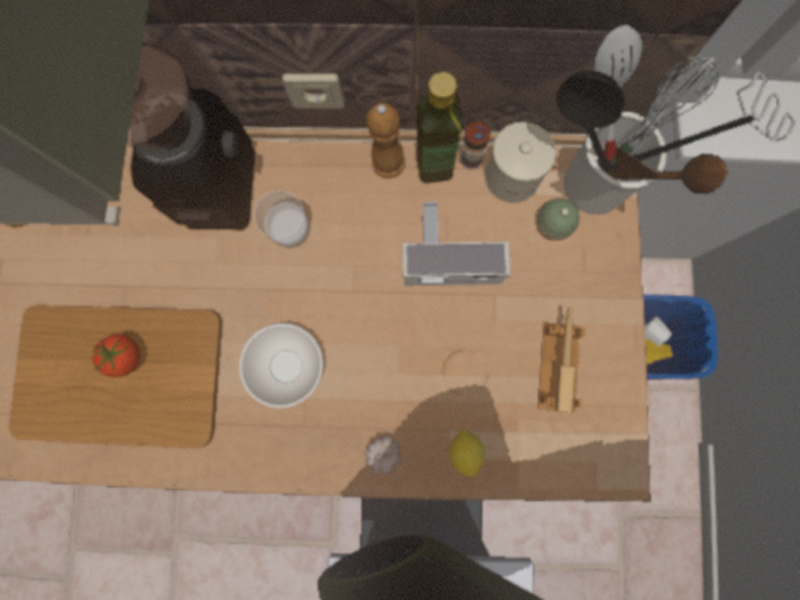

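The scene view shows the unit with its sleeve mouth at (393,290), bowl at (347,410) and rod stand at (540,285). In the top view the unit is at (456,262), the ledge at (430,222), the rod at (567,365) with its tip up (+x), the bowl at (281,365), the glass at (285,222) and the timer at (558,218).

Run:
```python
from h import *
W=np.load("top.npy")
def box(u0,v0,u1,v1,zl,zh):
    s=W[int(v0*.64):int(v1*.64),int(u0*.64):int(u1*.64)].reshape(-1,3)
    s=s[np.isfinite(s[:,2])]; return s[(s[:,2]>zl)&(s[:,2]<zh)]
def rect(n,p):
    r=cv2.minAreaRect(p[:,:2].astype(np.float32)); print(n,len(p),"med z",np.median(p[:,2]).round(1),"c",np.round(r[0],1),np.round(r[1],1),round(r[2],2), "mean",p.mean(0).round(1))
t=box(330,310,400,350,-20,20);print("table z",np.median(t[:,2]),t.std(0))
rect("unit",box(390,235,525,290,78,96))
rect("ledge",box(410,195,445,240,25,55))
rect("handle",box(545,362,590,420,48,65))
rect("shank",box(555,300,590,362,44,65))
rect("base",box(530,300,590,420,2,12))
rect("stand",box(530,300,590,420,2,70))
b=box(230,315,330,415,38,60);rect("bowl",b);print(cv2.minEnclosingCircle(b[:,:2].astype(np.float32)))
rect("glass",box(250,190,315,250,60,100));rect("timer",box(530,190,585,245,20,90))
for n,b in dict(bottle=(410,70,465,190),sq=(460,110,492,172),jar=(485,115,560,205),tim=(530,190,585,245)).items():
    p=box(*b,20,400);print(n,p.min(0).round(),p.max(0).round())
```

```text
table z 0.7608956578117159 [19.25339597 33.24577347  1.56891556]
unit 1419 med z 88.0 c [606.3 -27.7] [ 51.8 157.8] 2.87 mean [605.6 -28.   87.8]
ledge 233 med z 36.4 c [681.7   9.7] [59.2 23.3] 1.49 mean [683.3   9.5  36.9]
handle 341 med z 56.3 c [ 417.7 -192.9] [74.5 51. ] 13.21 mean [ 415.5 -198.6   55.6]
shank 199 med z 50.9 c [ 500.5 -207.5] [76.7 43.3] 17.51 mean [ 498.8 -206.2   50.9]
base 1042 med z 5.5 c [ 465.2 -204.1] [ 96.6 192.7] 89.16 mean [ 461.6 -197.7    5.5]
stand 1746 med z 7.9 c [ 465.2 -204.1] [ 96.6 192.7] 89.16 mean [ 456.6 -198.5   23.3]
bowl 481 med z 44.2 c [443.6 238.1] [125.1 129.7] 1.9 mean [442.8 245.5  43.6]
((441.24078369140625, 238.414794921875), 65.25774383544922)
glass 351 med z 77.4 c [671.9 246.3] [78.3 77.1] 49.0 mean [676.9 251.1  76.8]
timer 663 med z 50.6 c [ 707.1 -204.4] [91.6 85.4] 19.58 mean [ 692.4 -199.2   47.7]
bottle [755. -43.  20.] [857.  48. 273.]
sq [762. -87.  20.] [849. -23. 201.]
jar [ 709. -208.   20.] [849. -69. 131.]
tim [ 659. -245.   20.] [ 746. -150.   70.]
```

```bash
cat >> h.py <<'E'
def att(yaw,tilt=0,s=1):
    """tool z down tilted forward by tilt (deg) along heading yaw (deg); closing axis horizontal, s=sign"""
    a,t=np.radians(yaw),np.radians(tilt)
    hd=np.array([np.cos(a),np.sin(a),0]); z=hd*np.sin(t)+np.array([0,0,-np.cos(t)])
    y=s*np.array([-np.sin(a),np.cos(a),0]); return quat(np.column_stack([np.cross(y,z),y,z]))
E
python3 - <<'E'
from h import *
np.set_printoptions(precision=3,suppress=True)
st=bot.read_state(); print(st["clock"],rot(st["tool_rot"]))
c=bot.read_camera("wrist");print(np.array(c["mount"]),c["fovy"])
for s in (1,-1):
  for p,y,t in (((455,-200,260),0,0),((400,-30,170),0,55),((400,-30,170),0,40),((665,10,50),0,0),((450,240,80),0,0),((550,10,55),0,0)):
    q=bot.ik(p,att(y,t,s)); print(s,p,t,None if q is None else np.array(q))
E
```

```text
0.1 [[ 0.925  0.379 -0.   ]
 [ 0.379 -0.925  0.001]
 [ 0.    -0.001 -1.   ]]
[[   0.      -0.961   -0.275   69.012]
 [   1.       0.       0.001   -0.479]
 [  -0.001   -0.275    0.961 -123.194]
 [   0.       0.       0.       1.   ]] 60.15482899717576
1 (455, -200, 260) 0 [-0.488  0.174  1.654 -0.     1.314 -2.059]
1 (400, -30, 170) 55 None
1 (400, -30, 170) 40 [-0.26  -0.205  2.396  0.564  0.315 -2.313]
1 (665, 10, 50) 0 [-0.04   0.761  1.316 -0.     1.065 -1.611]
1 (450, 240, 80) 0 [ 0.418  0.427  1.789 -0.     0.926 -1.153]
1 (550, 10, 55) 0 [-0.048  0.54   1.683 -0.     0.918 -1.619]
-1 (455, -200, 260) 0 [-0.488  0.174  1.654 -0.     1.314  1.083]
-1 (400, -30, 170) 55 None
-1 (400, -30, 170) 40 [-0.26  -0.205  2.396  0.564  0.315  0.829]
-1 (665, 10, 50) 0 [-0.04   0.761  1.316 -0.     1.065  1.531]
-1 (450, 240, 80) 0 [ 0.418  0.427  1.789 -0.     0.926  1.989]
-1 (550, 10, 55) 0 [-0.048  0.54   1.683 -0.     0.918  1.522]
```

Run:
```python
from h import *
for n,p,t in (("rod",(440,-200,190),0),("face",(400,-30,170),40)):
    bot.move_to(p,att(0,t,1)); st=bot.read_state(); c=bot.read_camera("wrist"); W=cloud(c,st)
    np.save(n+".npy",W); np.save(n+"_img.npy",c["image"])
    cv2.imwrite(f"pics/{n}1.png",cv2.resize(cv2.rotate(c["image"],cv2.ROTATE_180),(800,600),interpolation=cv2.INTER_CUBIC)); print(st["clock"],st["ee_pos"])
```

```text
1.9 [ 439.92820719 -200.43554723  190.10250842]
2.7667 [400.98023675 -30.50950304 170.92008237]
```

View pics/rod1.png

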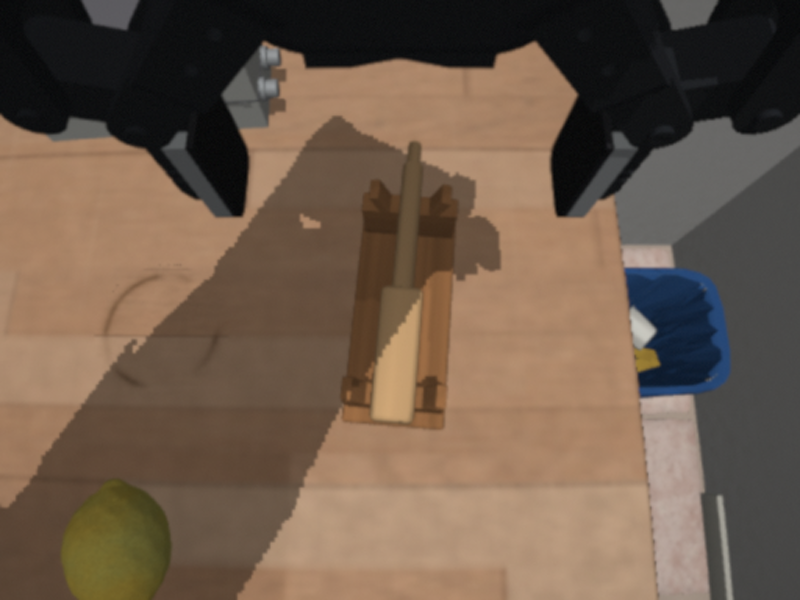

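View pics/face1.png

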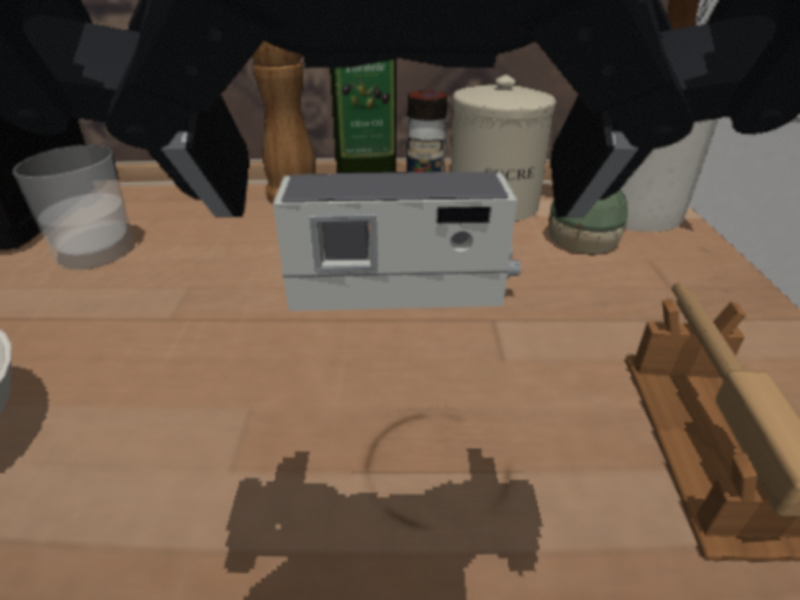

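The rod view shows the handle from (392,420) to (402,288) with the tip at (414,145). The face view shows the sleeve mouth centred at about (345,245), the button at (461,240), and face corners at (277,203), (515,196), (287,307) and (503,304).

```bash
cat >> h.py <<'E'
def at(W,u,v,k=1):
    """point at a viewed (rotated 180, 800x600) pixel"""
    x,y=int(round(511-u*.64)),int(round(383-v*.64)); return np.nanmedian(W[y-k:y+k+1,x-k:x+k+1].reshape(-1,3),0)
def region(W,u0,v0,u1,v1):
    s=W[383-int(v1*.64):384-int(v0*.64),511-int(u1*.64):512-int(u0*.64)].reshape(-1,3); return s[np.isfinite(s[:,0])]
E
cat > face.py <<'E'
from h import *
def facefit(W,b):
    p=region(W,*b); 
    for _ in range(5):
        A=np.column_stack([p[:,1],p[:,2],np.ones(len(p))]); k=np.linalg.lstsq(A,p[:,0],rcond=None)[0]
        r=p[:,0]-A@k; p=p[abs(r)<max(2.5*np.median(abs(r)),.5)]
    print("x=%.4f y + %.4f z + %.2f"%tuple(k),"yaw deg",-np.degrees(np.arctan(k[0])),"rms",r.std(),len(p)); return k
E
python3 - <<'E'
from face import *
np.set_printoptions(precision=1,suppress=True)
W=np.load("rod.npy")
for n,b in (("handle",(360,285,440,375)),("shank",(385,235,430,280)),("tip",(400,140,425,170)),("shank2",(390,175,430,190))):
    p=region(W,*b); p=p[p[:,2]>44]; print(n,len(p),"z",np.percentile(p[:,2],[5,50,95]))
    p=p[p[:,2]>np.percentile(p[:,2],60)-4]; m=p[:,:2].mean(0)
    d=np.linalg.svd(p[:,:2]-m)[2][0] if len(p) else 0; print(m,np.degrees(np.arctan(d[1]/d[0])), cv2.minAreaRect(p[:,:2].astype(np.float32)))
print("rod pts",[at(W,*q) for q in ((392,415),(397,355),(402,295),(413,155),(414,148))])
W=np.load("face.npy"); k=facefit(W,(290,205,505,265))
print([at(W,*q) for q in ((461,240),(345,245),(282,208),(508,203),(290,302),(500,299),(319,245),(371,242),(370,340))])
E
```

```text
handle 1584 z [53.4 55.4 56.5]
[ 426.  -200.1] -5.5508275753260365 ((426.85516357421875, -200.15304565429688), (22.01578140258789, 48.062950134277344), 85.24242401123047)
shank 414 z [46.  49.5 51.1]
[ 468.4 -203.8] -5.993109655291478 ((469.12335205078125, -203.7276611328125), (11.730551719665527, 28.928625106811523), 84.93494415283203)
tip 172 z [45.9 48.4 50.7]
[ 530.9 -208.9] -6.510701383751045 ((531.460693359375, -208.6748046875), (10.936800003051758, 20.780908584594727), 87.86238861083984)
shank2 134 z [46.1 49.4 50.8]
[ 514.  -207.5] -74.67675421757973 ((514.6296997070312, -207.9694061279297), (11.76329517364502, 11.60929012298584), 89.7542953491211)
rod pts [array([ 383.9, -197.1,   55.5]), array([ 413.8, -199.4,   55.8]), array([ 445.2, -201.9,   55.2]), array([ 532.1, -208.5,   48.4]), array([ 536.3, -209.4,   48.7])]
x=-0.0385 y + -0.0114 z + 581.89 yaw deg 2.2027512270363476 rms 0.574267701744381 3301
[array([592.2, -74.1,  50. ]), array([586.5,   7.1,  49.6]), array([578.6,  46.5,  81.4]), array([ 585.7, -102.2,   82. ]), array([579.6,  48.8,   6.7]), array([ 585.1, -105.5,    5.9]), array([579.3,  24.3,  53.1]), array([580. , -10.8,  54.4]), array([544.3, -10.9,  -0.8])]
```

Run:
```python
from face import *
np.set_printoptions(precision=1,suppress=True)
for p in ((510,-60,100),(490,-60,110),(470,-50,130),(440,-50,150)):
    if bot.ik(p,att(0,40)) is not None: break
print(p); bot.move_to(p,att(0,40)); bot.dwell(.3)
st=bot.read_state(); c=bot.read_camera("wrist"); W=cloud(c,st); np.save("face2.npy",W)
im=cv2.resize(cv2.rotate(c["image"],cv2.ROTATE_180),(800,600),interpolation=cv2.INTER_CUBIC)
cv2.imwrite("pics/face2.png",im); print(st["clock"],st["ee_pos"],st["ft_force"])
```

```text
(440, -50, 150)Traceback (most recent call last):
  File "<stdin>", line 5, in <module>
rig.MotionError: the arm cannot take that pose within its joint ranges
```

Run:
```python
from face import *
import itertools
ok=[(x,z,t) for t in (30,35,25) for x in (520,490,460,430) for z in (80,110,140,170,200) if bot.ik((x,-60,z),att(0,t)) is not None]
print(ok)
if ok:
    x,z,t=ok[0]; p=(x,-60,z)
    bot.move_to(p,att(0,t)); bot.dwell(.3)
    st=bot.read_state(); c=bot.read_camera("wrist"); W=cloud(c,st); np.save("face2.npy",W)
    im=cv2.resize(cv2.rotate(c["image"],cv2.ROTATE_180),(800,600),interpolation=cv2.INTER_CUBIC)
    cv2.imwrite("pics/face2.png",im); print(st["clock"],st["ee_pos"],st["ft_force"])
```

```text
[(520, 80, 30), (520, 110, 30), (520, 140, 30), (520, 170, 30), (520, 200, 30), (490, 80, 30), (490, 110, 30), (490, 140, 30), (490, 170, 30), (490, 200, 30), (460, 80, 30), (460, 110, 30), (460, 140, 30), (460, 170, 30), (460, 200, 30), (430, 80, 30), (430, 110, 30), (430, 140, 30), (430, 170, 30), (430, 200, 30), (520, 110, 35), (520, 140, 35), (520, 170, 35), (520, 200, 35), (490, 110, 35), (490, 140, 35), (490, 170, 35), (490, 200, 35), (460, 110, 35), (460, 140, 35), (460, 170, 35), (460, 200, 35), (430, 140, 35), (430, 170, 35), (430, 200, 35), (520, 80, 25), (520, 110, 25), (520, 140, 25), (520, 170, 25), (520, 200, 25), (490, 80, 25), (490, 110, 25), (490, 140, 25), (490, 170, 25), (490, 200, 25), (460, 80, 25), (460, 110, 25), (460, 140, 25), (460, 170, 25), (460, 200, 25), (430, 80, 25), (430, 110, 25), (430, 140, 25), (430, 170, 25), (430, 200, 25)]
3.8417 [519.95527506 -60.03018984  80.95264368] [-0.45029024  0.40270268 -0.37450077]
```

View pics/face2.png

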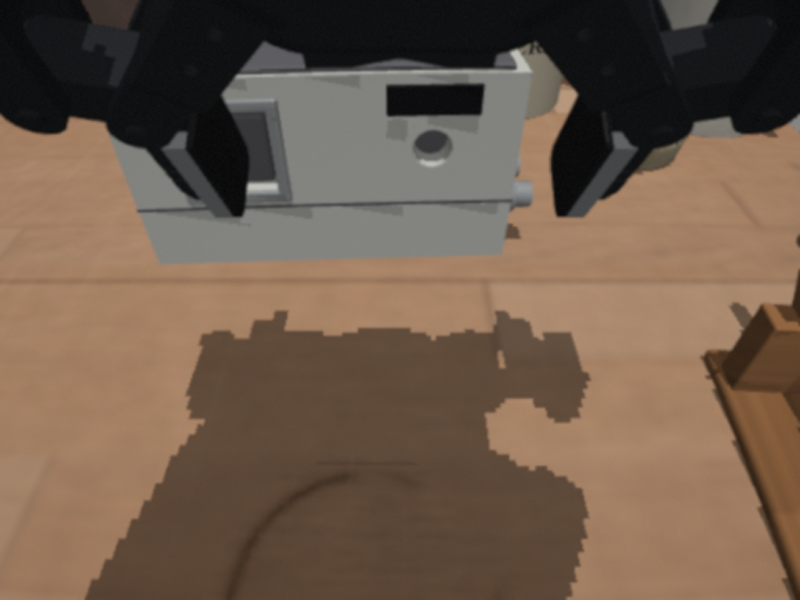

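The hole is at (433,148) and spans u 413–453, v 128–168. The sleeve's right inner edge is at u≈272 and the floor edge at v≈190.

Run:
```python
from face import *
np.set_printoptions(precision=1,suppress=True)
W=np.load("face2.npy"); k=facefit(W,(290,80,500,250))
st=bot.read_state(); c=bot.read_camera("wrist"); T=np.array(c["mount"]); eye=rot(st["tool_rot"])@T[:3,3]+np.array(st["ee_pos"])
def onface(u,v):
    d=at(W,u,v,0)-eye; n=np.array([1,-k[0],-k[1]]); return eye+d*(k[2]-n@eye)/(n@d)
for q in ((433,148),(413,148),(453,148),(433,128),(433,168),(290,203),(510,203),(330,262),(500,254),(524,74),(280,130),(277,180),(289,195),(400,73)): print(q,onface(*q),at(W,*q))
p=region(W,200,310,560,590);print("table z",np.median(p[:,2]))
```

```text
x=-0.0419 y + 0.0001 z + 581.24 yaw deg 2.397159812852078 rms 0.42317183384848744 11230
(433, 148) [584.3 -73.2  54.3] [592.9 -73.8  49.8]
(413, 148) [584.  -65.2  54.5] [588.3 -65.3  52.2]
(453, 148) [584.6 -81.2  54.2] [585.  -81.2  53.8]
(433, 128) [584.3 -72.8  62.9] [584.6 -72.8  62.8]
(433, 168) [584.3 -73.6  45.2] [584.3 -73.5  45. ]
(290, 203) [581.8 -14.   30.4] [581.7 -14.   30.5]
(510, 203) [ 585.7 -107.6   28. ] [ 590.6 -108.8   24.8]
(330, 262) [582.4 -27.6  -2.9] [579.8 -28.   -0.5]
(500, 254) [ 585.7 -107.3   -0.7] [ 585.5 -107.2   -0.1]
(524, 74) [ 585.6 -104.8   83.9] [ 585.7 -104.8   83.9]
(280, 130) [581.8 -14.4  63.6] [580.5 -14.7  64. ]
(277, 180) [581.7  -9.9  41.9] [587.1  -8.1  37.9]
(289, 195) [581.8 -13.9  34.2] [580.5 -14.2  35.2]
(400, 73) [583.8 -60.1  84.1] [584.  -60.1  84. ]
table z -0.3695145956813519
```

```bash
cat >> h.py <<'E'
YR=-4.8; ROD=np.array([440.4,-201.4,45.]); YU=2.35
hd=lambda y:np.array([np.cos(np.radians(y)),np.sin(np.radians(y)),0])
G=5.  # grip is G behind rod origin
SIN=np.array([581.1,6.7,55.]); BTN=np.array([584.3,-73.2,55.])  # points in the front face
def tcp(tip,yaw): return tip-(102+G)*hd(yaw)
def show(): 
    s=bot.read_state(); print("t",round(s["clock"],2),np.round(s["ee_pos"],1),"F",np.round(s["ft_force"],1),"w",round(s["grip_width"],1),round(s["grip_force"],1)); return s
def snap(name,crop=None):
    st=show(); c=bot.read_camera("wrist"); np.save(name+".npy",cloud(c,st)); im=cv2.rotate(c["image"],cv2.ROTATE_180)
    if crop: im=im[crop[1]:crop[3],crop[0]:crop[2]]
    f=min(800/im.shape[1],600/im.shape[0]); cv2.imwrite(f"pics/{name}.png",cv2.resize(im,None,fx=f,fy=f,interpolation=cv2.INTER_CUBIC))
E
python3 - <<'E'
from h import *
g=ROD-G*hd(YR); up=np.array([0,0,95.])
bot.servo_line([480,-80,170],att(0,0),speed=250)
bot.move_to(g+up,att(YR)); bot.move_gripper(50); bot.servo_line(g,speed=150); show()
bot.move_gripper(0,100); show()
bot.servo_line(g+up,speed=150); s=show()
a=tcp(SIN-20*hd(YU),YU); bot.servo_line(a+[0,0,85],att(YU),speed=250); bot.servo_line(a,speed=150); bot.dwell(.2)
snap("approach")
E
```

```text
t 6.92 [ 435.8 -201.2   45.7] F [ 0.5 -0.2  0.5] w 50.0 0.0
t 7.29 [ 435.9 -201.3   46.1] F [-0.8 -0.2  7.5] w 20.6 97.8
t 8.07 [ 435.  -200.8  139.2] F [ 0.3 -0.4 -1.6] w 20.8 97.7
t 9.96 [454.6   1.4  55.8] F [-0.5  0.1 -0.4] w 20.0 97.7
```

View pics/approach.png

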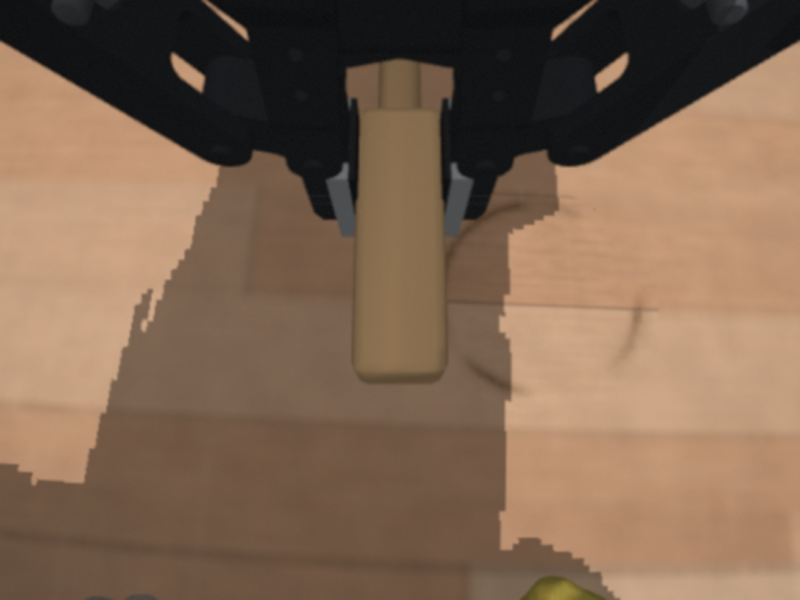

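The rod is gripped straight and centred, with its rear end at (400,380). The tip is hidden from the wrist camera, so I'll check it with the top and scene cameras' depth.

Run:
```python
from h import *
np.set_printoptions(precision=1,suppress=True)
W=np.load("approach.npy"); p=region(W,362,120,438,378); p=p[p[:,2]>55]
A=np.column_stack([p[:,0],np.ones(len(p))]); print("rear x",np.percentile(p[:,0],[.5,2]),"top z fit",np.linalg.lstsq(A,p[:,2],rcond=None)[0],np.median(p[:,2]),p[:,1].mean())
for n in ("top","scene"):
    c=bot.read_camera(n); W=cloud(c).reshape(-1,3)
    W=W[np.isfinite(W[:,0])&(W[:,0]>500)&(W[:,0]<575)&(abs(W[:,1]-4)<25)&(W[:,2]>40)&(W[:,2]<75)]
    print(n,len(W),W[:,0].max())
    for a in range(500,575,10):
        q=W[(W[:,0]>=a)&(W[:,0]<a+10)]
        if len(q): print(a,len(q),q[:,1].min(),q[:,1].max(),q[:,2].min(),q[:,2].max())
    # unit top via same camera
    W=cloud(c).reshape(-1,3); W=W[np.isfinite(W[:,0])&(W[:,0]>570)&(W[:,0]<640)&(W[:,1]>-120)&(W[:,1]<60)&(W[:,2]>83)&(W[:,2]<92)]
    print(cv2.minAreaRect(W[:,:2].astype(np.float32)),np.median(W[:,2]))
```

```text
rear x [399.7 400.3] top z fit [ 0.  62.7] 65.15009428380876 0.5079166138161713
top 73 561.5756353979382
510 4 -0.5180431536573025 6.599625281712932 58.13161976193794 60.505939790765865
520 21 -3.0805432245727076 6.82179836107122 53.89439508225098 62.78476234041534
530 19 -0.34554688501340536 9.282848007204741 53.43472274700332 62.852895310182134
540 16 -0.26870540081259264 9.372199662365386 54.54477577017076 62.47242749007921
550 12 2.2836087431689442 7.303257701953477 56.6553192573009 60.98146067897676
560 1 4.829534745000522 4.829534745000522 56.74497734318072 56.74497734318072
((606.7705078125, -27.57567596435547), (51.50829315185547, 158.17799377441406), 1.939673900604248) 88.16995081378013
scene 104 562.4424769441229
500 18 0.0671630975749622 9.385107687750178 51.41299810939199 61.66029514092418
510 19 0.5737251333515587 10.385532133460856 50.71299096338231 62.053914314265455
520 21 -1.3095458999353013 9.814677423920102 50.65972197227808 62.55661817132659
530 17 0.3536771717009515 10.127359298456213 48.62669865361187 61.61964975472256
540 15 0.8897715252260241 9.875617765280367 51.03528465268238 60.72508045742637
550 11 2.047914680388658 8.8255848629218 52.28334642753941 58.71208284088107
560 3 5.245349983925848 7.25871132209295 54.118327348434036 59.09245439399962
((605.7974243164062, -27.951927185058594), (52.706748962402344, 163.8870849609375), 0.6518966555595398) 87.76474893497382
```

Run:
```python
from h import *
for d in (0,15,35,60):
    bot.servo_line(tcp(SIN+d*hd(YU),YU),speed=60); show()
bot.dwell(.3); show()
c=bot.read_camera("top"); im=c["image"][100:220,230:350]; cv2.imwrite("pics/pushed.png",cv2.resize(im,(600,600),interpolation=cv2.INTER_CUBIC))
W=cloud(c).reshape(-1,3); W=W[np.isfinite(W[:,0])&(W[:,0]>634)&(W[:,0]<730)&(abs(W[:,1]-9)<25)&(W[:,2]>55)&(W[:,2]<78)]
print(W.min(0),W.max(0),cv2.minAreaRect(W[:,:2].astype(np.float32)),np.median(W,0))
```

```text
t 10.59 [474.2   2.4  54.8] F [ 0.1  0.1 -1.2] w 20.8 97.7
t 10.99 [489.4   3.   54.9] F [-0.3 -0.5 -1.8] w 20.1 97.8
t 11.47 [509.2   3.8  55. ] F [-0.4  0.1 -0.8] w 20.3 97.8
t 12.04 [534.    4.8  54.8] F [ 0.6 -0.3 -0.7] w 20.5 97.8
t 12.34 [534.    4.8  55.1] F [-0.  -0.1 -1. ] w 20.2 97.8
[638.84650759  -5.96394298  55.78807427] [680.82108458  24.0944761   69.82233861] ((659.6007690429688, 8.59952449798584), (41.513675689697266, 29.659486770629883), 2.7831785678863525) [660.10222836   7.82970281  65.81570957]
```

View pics/pushed.png

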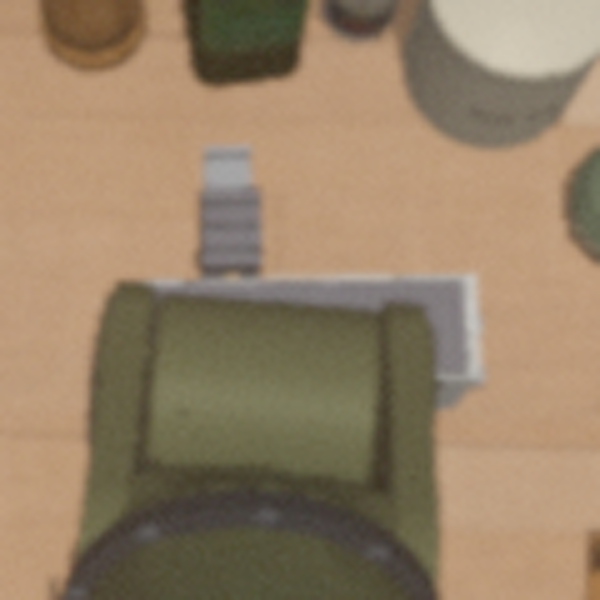

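The cartridge lies straight on the ledge behind the unit, at (232,230) in the crop, or about (660, 8.8) in world. Next is the button.

Run:
```python
from h import *
np.set_printoptions(precision=1,suppress=True)
bot.servo_line(tcp(SIN-15*hd(YU),YU),speed=150)
bot.servo_line(tcp(BTN-15*hd(YU),YU),speed=150); bot.dwell(.2)
for n in ("top","scene"):
    W=cloud(bot.read_camera(n)).reshape(-1,3); W=W[np.isfinite(W[:,0])&(W[:,0]>548)&(W[:,0]<575)&(abs(W[:,1]+73)<15)&(W[:,2]>45)&(W[:,2]<70)]
    if len(W): print(n,len(W),W.min(0),W.max(0),W.mean(0))
print("hit",bot.servo_line(tcp(BTN+6*hd(YU),YU),speed=40,until_force=6)); show()
print("hit",bot.servo_line(tcp(BTN+15*hd(YU),YU),speed=20,until_force=10)); show()
bot.dwell(.3); show()
```

```text
top 27 [548.1 -77.9  55.7] [568.4 -70.1  62.8] [557.7 -74.3  58.8]
scene 27 [548.4 -78.5  51.8] [571.3 -68.3  60.8] [558.7 -72.1  56.3]
hit False
t 14.7 [483.3 -77.3  54.9] F [ 0.   0.3 -0.1] w 20.7 97.8
hit True
t 15.12 [490.  -76.8  54.2] F [-3.5  0.5  1.4] w 20.7 98.0
t 15.43 [489.9 -76.8  54.2] F [-3.3 -0.   0.7] w 20.6 97.9
```

Run:
```python
from h import *
print(bot.servo_line(tcp(BTN+15*hd(YU),YU),speed=10,until_force=15)); show(); bot.dwell(.3); show()
```

```text
False
t 15.82 [490.6 -76.8  54.2] F [-16.2  -0.9   2.5] w 20.5 98.1
t 16.12 [490.6 -76.8  54.2] F [-16.2  -0.8   2.9] w 20.5 98.1
```

Run:
```python
from h import *
np.set_printoptions(precision=1,suppress=True)
g=ROD-G*hd(YR); up=np.array([0,0,95.])
bot.servo_line(tcp(BTN-20*hd(YU),YU),speed=100)
a=tcp(BTN-30*hd(YU),YU); a[2]=140; bot.servo_line(a,speed=200)
bot.servo_line(g+up,att(YR),speed=200); bot.dwell(.2); show()
print(bot.servo_line(g+[0,0,12],speed=120,until_force=8)); show()
print(bot.servo_line(g,speed=30,until_force=8)); show()
bot.move_gripper(50); show(); bot.servo_line(g+up,speed=120)
bot.move_to([440,-200,190],att(0)); bot.dwell(.2); snap("rodback")
W=np.load("rodback.npy")
for n,b in (("handle",(360,285,440,375)),("shank",(385,235,430,280)),("tip",(400,140,425,170))):
    p=region(W,*b); p=p[p[:,2]>44]; p=p[p[:,2]>np.percentile(p[:,2],60)-4]; print(n,len(p),p.mean(0),p.max(0))
```

```text
t 18.17 [ 435.6 -200.1  139.9] F [ 0.4  0.5 -1.6] w 20.6 97.8
False
t 19.01 [ 435.7 -201.1   57.6] F [-0.5  0.1 -0.3] w 20.3 97.8
True
t 19.42 [ 435.6 -201.1   46. ] F [-1.7  1.8  9. ] w 20.9 99.3
t 19.81 [ 435.2 -200.9   45.6] F [ 0.1 -0.1  0.1] w 49.7 0.0
t 21.26 [ 439.5 -199.8  188.7] F [0.7 0.3 0.2] w 50.2 0.0
handle 1587 [ 425.3 -200.4   55.2] [ 450.6 -187.6   57.6]
shank 398 [ 467.1 -204.    49.2] [ 481.8 -197.7   52. ]
tip 188 [ 529.5 -209.2   48.5] [ 541.9 -203.    51.6]
```

View pics/rodback.png

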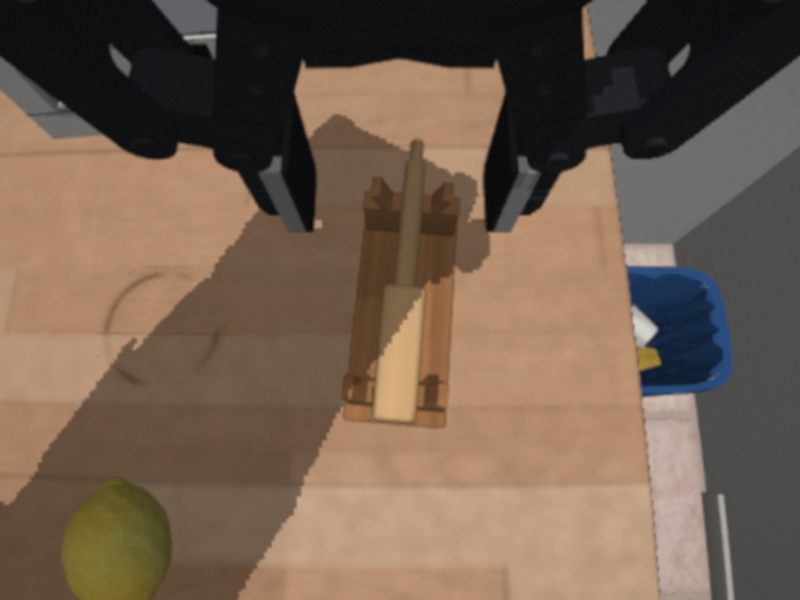

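Rod is back in both forks, with its pixels matching the start (handle (395,420), tip (416,145)). Next is the cartridge.

Run:
```python
from h import *
np.set_printoptions(precision=1,suppress=True)
bot.servo_line([662,8.8,170],att(YU),speed=250); bot.dwell(.1)
W=cloud(bot.read_camera("scene")).reshape(-1,3); W=W[np.isfinite(W[:,0])&(W[:,0]>636)&(W[:,0]<730)&(abs(W[:,1]-9)<25)&(W[:,2]>45)&(W[:,2]<75)]; print(len(W),W.min(0),W.max(0))
print(bot.servo_line([662,8.8,52],speed=100,until_force=12)); show()
bot.move_gripper(0,40); show()
bot.servo_line([662,8.8,160],speed=120); show()
bot.servo_line([442,239,130],speed=250); bot.dwell(.1)
print(bot.servo_line([442,239,40],speed=100,until_force=6)); show()
bot.move_gripper(44); bot.servo_line([442,239,160],speed=120); show()
bot.move_to([400,100,250],att(0)); bot.dwell(.3)
c=bot.read_camera("top"); cv2.imwrite("pics/end.png",cv2.resize(c["image"],(800,600)))
```

```text
93 [660.5  -5.5  45.3] [707.9  27.4  67.4]
False
t 24.17 [662.4   8.8  52.8] F [ 0.2  0.4 -0.2] w 50.0 0.0
t 24.48 [662.3   8.8  52.7] F [-0.5 -0.   4.7] w 29.5 40.3
t 25.52 [661.6   8.8 158.9] F [-0.9  0.   0. ] w 29.3 39.8
False
t 28.11 [442.3 239.1  40.6] F [-0.6  0.4 -1.1] w 29.6 39.8
t 29.55 [441.7 238.9 159.3] F [-0.5 -0.1 -0.7] w 44.0 0.0
```

View pics/end.png

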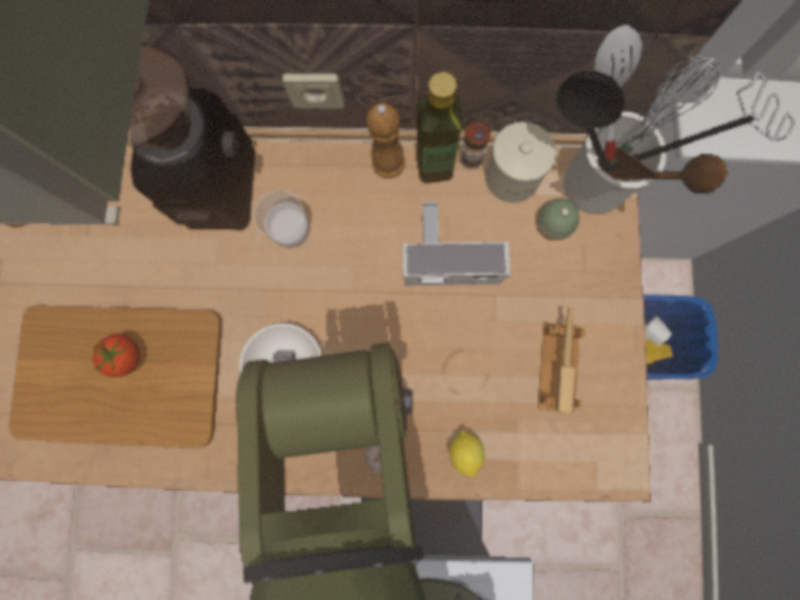

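The cartridge sits in the bowl at (285,357), the ledge is empty, the rod is in its stand, and the glass and timer haven't moved.

```bash
python3 -c "
from rig import bot
bot.dwell(.5); print(bot.finish_job())"
```

```text
the job is handed in; nothing more can be done
None
```

I handed the job in at about 31 s on the robot clock: cartridge pushed out and in the bowl, reset button pressed to its stop and released, rod back in its stand, glass and timer unmoved; the judge's verdict was not shown.

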